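# Slide the specimen support arm home in its receiver

### The arm

A 6-joint arm with a two-finger parallel gripper is mounted at the origin on a cart in front of the work surface, level with it; the furniture and walls round the work are solid. World frame = base frame: x ahead of the robot, y to its left, z up, the work surface at z = 0. Lengths are in mm, angles in rad, forces in N, time in s.
With the tool pointing down it reaches from about 275 to 825 mm from the base axis. Payload 4.9 kg.
Tool frame: the origin (TCP) lies at the very end of the fingers, on their centre line; the grasp point (between the pads) lies 19 mm behind it; z points along the fingers, y is the direction in which the jaws open and shut (so a half turn about z gives the same grasp; the last joint's range is limited). The gripper opens to 85 mm and grips with 20 to 120 N. Pads are 22 mm wide; open, the fingers measure 114 mm over their backs; the gripper's body (76 mm by 85 mm) begins 54 mm behind the grasp point. The pads swing forward as they close: fully open they stand 13 mm farther back than shut.
Start: joints at [1.215, 0.326, -0.193, 1.052, 0, 1.437], TCP at [120.985, 536.546, 231.281] pointing down, gripper open.
Joint ranges: [-2.65, 2.65], [-0.97, 1.79], [-1.3, 1.35], [-1.93, 2.1], [-1.47, 1.37], [-3.14, 3.14]. Speed limits (rad/s): [2.57, 2.57, 3.14, 3.14, 3.14, 3.14].

### API

Orientations are given as [roll, pitch, yaw] about the fixed x, y, z axes, in that order (R = Rz(yaw) Ry(pitch) Rx(roll)).
In Python, from bench import bot, solve_ik, imaging gives the robot as it stands. Calls block until the motion is done:
- bot.move_ptp(position, orientation): joint-space move of the TCP to a pose.
- bot.movel(position, rot=None, max_speed=150, threshold=None): straight line of the TCP; rot=None keeps the orientation; max_speed is the mean speed in mm/s. With threshold (N) it stops when the force on the tool has changed by that much, and returns True; else False.
- bot.move_j(angles): joint-space move.
- bot.grip(opening, effort=None): opening from 0.0 (shut) to 1.0 (fully open); effort is the grip in N (None keeps the last); returns when the fingers have stopped.
- bot.dwell(seconds).
- solve_ik(position, orientation): joint angles nearest the present ones, or None.
- bot.get_state(): the state.
- imaging.capture(name): name is "side" or "top"; returns the picture (384x512x3 uint8, blue, green, red); there is no depth.
- imaging.camera_model(name): a dict with "K" (3x3 intrinsics, pixels), "k1" (the pictures are not rectified: a ray, as slopes to the right and down, at radius r is drawn at 1 + k1 r^2 times it, then the intrinsics apply), "position" and "rotation" of the camera in the world. Camera axes: x right, y up, looking along -z (the intrinsics and any distortion apply to the point x, -y, -z); pixel columns grow to the right and rows downward; lengths in mm; the calibration is good to about 2 mm. A picture is of the moment at which its call begins. camera_model takes no time and is no camera call.
A pose or a line that the arm cannot do raises bot.IKError and nothing moves.
- bot.sign_off(): hands the job in, once; it reports no verdict.
The state is a dict: "t": time; "qpos": joint angles; "joint_velocities": joint speeds; "effort": joint torques, N m; "tcp_pos": TCP position; "orientation": TCP orientation; "contact_force": force on the tool from outside, world axes, zero at the start; "wrist_torque": the same for the moment, N m; "opening": opening from 0.0 (shut) to 1.0 (fully open).
Only numpy, scipy, OpenCV 4.12 (cv2) and the standard library are available. Lean on these libraries where they do the work, as an engineer would, in place of code of your own. Each camera call takes 0.05 s, during which the arm holds its last target.

### The job

Pull the support arm out of the plywood storage sleeve, set it down on the bench, let go and take it again so that its tongue is free. Then slide its tongue into the slot of the grey receiver, saddle upward, until you feel it come up against the stop hidden inside, without pushing so hard that the stop is driven back. Leave it fully home, let go, and do not disturb the other things on the bench.

Things in the scene. Friction and masses are not known exactly. Their poses are not given: they have to be found in the camera images.
- bar_neck (a point): Loose support arm, 190 mm, 0.2-0.42 kg: straight steel bar 24 mm wide, 22 high, flat underside, with a wooden saddle (45 long, 38 wide, 40 high, U open upward) at one end. This point: middle of the neck, near the centre of mass, 11 mm above the underside; grasp here to insert. x along the bar to the tongue's tip 120 mm ahead, z up; saddle 25 to 70 mm behind.
- tongue_tip (a point): Centre of the end face of the arm's tongue (the bar's free end), 11 mm above the underside; axes as bar_neck. The last 6 mm are 2 mm slimmer on every side. At the start the arm lies on the bench inside the sleeve, saddle first, with 55 to 65 mm of tongue sticking out, the only part in reach.
- sleeve: Fixed open-bottomed plywood storage box, 150 mm long, 66 wide, 56 high; inside 50 mm wide, 48 high, the bench is its floor. Origin at bench level in the middle of its mouth; x points into the box (draw the arm out along -x), z up. Mouth towards the robot, on one side of the bench with the receiver on the other; which is which changes.
- receiver_mouth (a point): Centre of the slot's mouth in the receiver, 17.5 mm above the bench. x points level into the slot, z up. The slot is 28 mm wide, 25 high, floor 5 mm above the bench; sloping lead-ins reach about 15 mm ahead of the mouth and widen to about 40 mm. A steel stop, out of sight, closes it 58 to 88 mm from the mouth: the depth changes every time.
- receiver: Fixed grey metal block, 135 mm long, 60 wide (88 over its bolted flanges), 42 high, holding the slot. Origin at bench level under the slot's mouth, axes as receiver_mouth. The hidden stop in it is rigid but held only by friction: a push of more than about 45 N drives it back. With the tongue home, the arm's neck is 32 to 62 mm outside the mouth.
- toe_bone: Bystander: small toe bone, 67x82x30 mm, to the left beside the left-hand box; origin at its underside.
- dust_brush: Bystander: flat dust brush with a red handle, 184x24x12 mm, lying in front of the robot between the two boxes; origin at its underside.
- vial: Bystander: capped plastic vial, 34 mm across, 68 mm high, standing between the two boxes; origin at its underside.
Things that resemble listed ones, but are neither listed nor needed, are in the scene too. Of the things that look like the sleeve, the larger one is meant.

How it is judged:
By the outcome, as a careful person would: the job done as asked, in the order asked, and still so for the second after the job is handed in, with the robot touching nothing.
It also fails if it takes over 61 s, if anything falls off the work surface, if the arm or the gripper's body presses on something with over 40 N, if the wrist force passes 120 N, or if a joint passes its speed limit or range.

## Working session

There is one attempt and no reset: what is moved stays moved. The work goes in short steps, each a Python script; the robot and the scene stay as the last script left them, time stands still between calls to the robot, and variables do not carry over. Pictures are saved under pics/ and viewed, and the job is handed in when it is done.

```bash
ls; mkdir -p pics
python3 - <<'E'
from bench import bot, solve_ik, imaging
import cv2
for n in ("side","top"):
    im=imaging.capture(n); cv2.imwrite(f"pics/{n}0.png",im)
    cv2.imwrite(f"pics/{n}0b.png",cv2.resize(im,(800,600),interpolation=cv2.INTER_CUBIC))
    m=imaging.camera_model(n); print(n,m)
print(bot.get_state())
E
```

```text
pics
side {'K': array([[375.1688491 ,   0.        , 259.55980524],
       [  0.        , 375.1688491 , 186.91650705],
       [  0.        ,   0.        ,   1.        ]]), 'k1': -0.08031112681226117, 'position': array([ 299.51851601, -738.87997932,  502.44030334]), 'rotation': array([ 1.01752162, -0.01632473, -0.3785611 ])}
top {'K': array([[450.39806388,   0.        , 263.07521927],
       [  0.        , 450.39806388, 185.07076528],
       [  0.        ,   0.        ,   1.        ]]), 'k1': 0.009300714460492285, 'position': array([ 498.96566124,  -44.81294809, 1173.62455973]), 'rotation': array([ 0.06712986,  0.01054443, -1.55880871])}
{'t': 0.1, 'qpos': array([ 1.21482458e+00,  3.26868796e-01, -1.93490003e-01,  1.05201055e+00,
        1.25477977e-05,  1.43659322e+00]), 'joint_velocities': array([-0.00031357, -0.00261117,  0.00157109,  0.00190687,  0.0001439 ,
        0.00033652]), 'effort': array([ 4.85775327e-04, -4.44238722e+01,  2.63037372e+01,  7.85884884e-03,
       -7.36755237e-05,  3.43409354e-06]), 'tcp_pos': array([120.77645466, 536.03401635, 230.57834938]), 'orientation': array([-3.14003546e+00, -2.22905998e-04,  2.91982384e+00]), 'contact_force': array([ 0.52495207, -0.31101732, -0.62608957]), 'wrist_torque': array([ 0.03873033,  0.03711126, -0.02488952]), 'opening': 0.9981123507459467}
```

View pics/side0b.png

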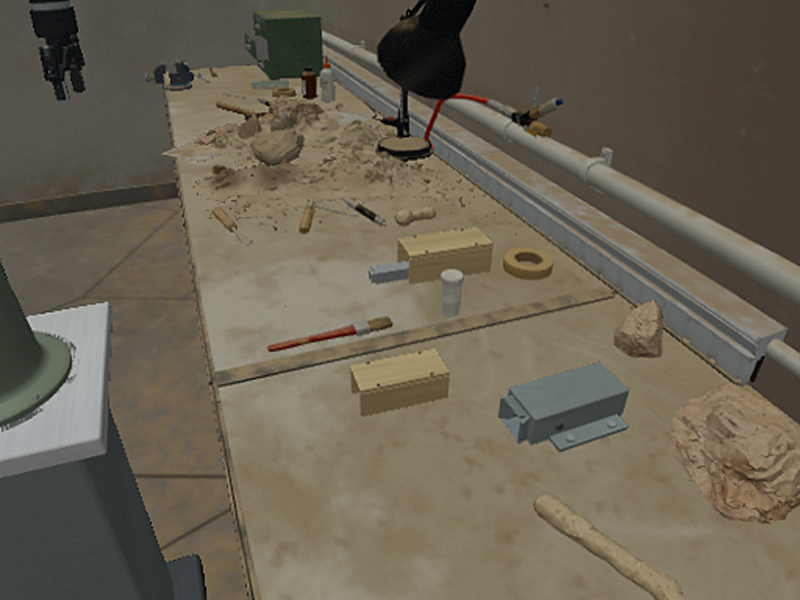

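View pics/top0b.png

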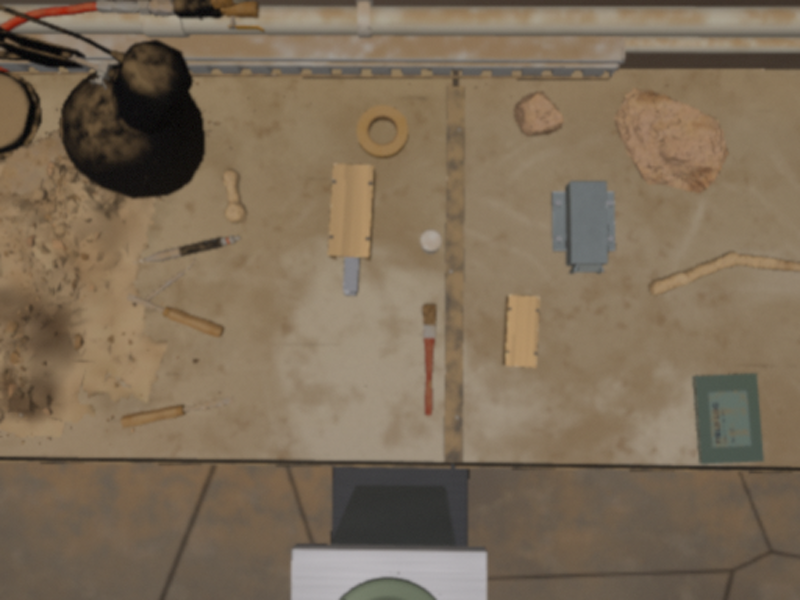

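The sleeve candidates in the top view (800x600) are the larger box at (352,210), with the tongue showing at (350,275), and the smaller lookalike at (522,330), which is empty. The receiver is the only grey block, at (587,225). I'm choosing the larger box and will check it in close crops.

```bash
cat > h.py <<'E'
import numpy as np, cv2
from scipy.spatial.transform import Rotation as Ro
from scipy.optimize import brentq
from bench import bot, solve_ik, imaging
def cam(n):
    m=imaging.camera_model(n); return m, Ro.from_euler('xyz',m['rotation']).as_matrix()
def proj(n,P):
    m,R=cam(n); p=(np.atleast_2d(P)-m['position'])@R
    a=np.c_[p[:,0]/-p[:,2],-p[:,1]/-p[:,2]]; r2=(a**2).sum(1,keepdims=True)
    a=a*(1+m['k1']*r2); K=m['K']; return np.c_[K[0,0]*a[:,0]+K[0,2],K[1,1]*a[:,1]+K[1,2]]
def ray(n,uv):
    m,R=cam(n); K=m['K']; d=np.array([(uv[0]-K[0,2])/K[0,0],(uv[1]-K[1,2])/K[1,1]])
    a=d.copy()
    for _ in range(30): a=d/(1+m['k1']*(a@a))
    return m['position'], R@np.array([a[0],-a[1],-1])
def at_z(n,uv,z):
    o,v=ray(n,uv); return o+v*(z-o[2])/v[2]
def tri(uvs):
    A=np.zeros((3,3));b=np.zeros(3)
    for n,uv in uvs.items():
        o,v=ray(n,uv);v=v/np.linalg.norm(v);M=np.eye(3)-np.outer(v,v);A+=M;b+=M@o
    return np.linalg.solve(A,b)
def crop(src,box,k,out):
    im=cv2.imread(src) if isinstance(src,str) else src
    x0,y0,x1,y1=box; c=cv2.resize(im[y0:y1,x0:x1],None,fx=k,fy=k,interpolation=cv2.INTER_CUBIC)
    for x in range((x0+9)//10*10,x1,10):
        cv2.putText(c,str(x),(int((x-x0)*k),9),0,.35,(0,0,255),1); cv2.line(c,(int((x-x0+.5)*k),10),(int((x-x0+.5)*k),16),(0,0,255),1)
    for y in range((y0+9)//10*10,y1,10):
        cv2.putText(c,str(y),(0,int((y-y0+.5)*k)+4),0,.35,(0,0,255),1)
    cv2.imwrite(out,c)
E
python3 - <<'E'
from h import *
crop("pics/top0.png",(195,95,265,195),6,"pics/c1.png")
crop("pics/top0.png",(345,105,405,185),7,"pics/c2.png")
crop("pics/side0.png",(225,135,325,215),8,"pics/c3.png")
crop("pics/side0.png",(310,220,410,295),8,"pics/c4.png")
print(proj("top",[[0,0,0],[500,0,0],[500,100,0]]),proj("side",[[500,0,0]]))
E
```

```text
[[247.83589057 413.59318099]
 [250.61032217 214.74729977]
 [212.21044265 214.28961725]] [[220.45625535 197.83027872]]
```

View pics/c1.png

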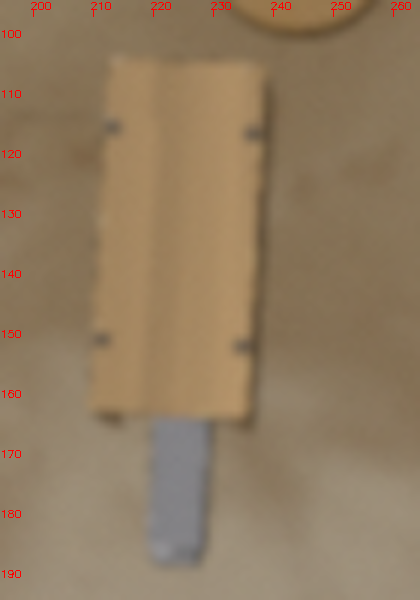

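View pics/c2.png

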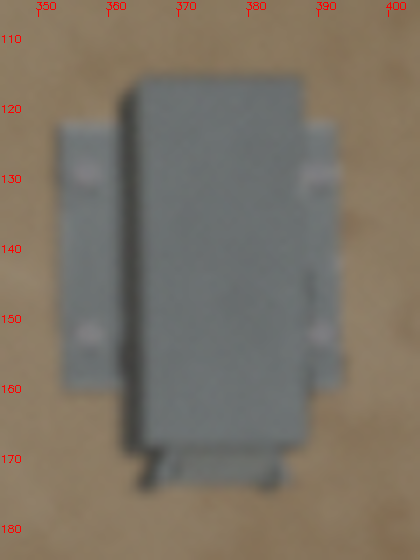

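View pics/c3.png

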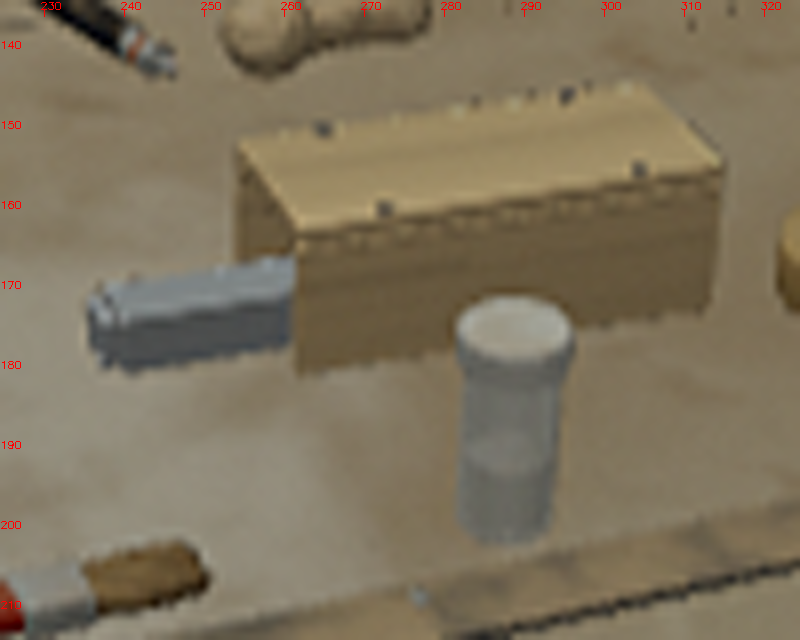

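View pics/c4.png

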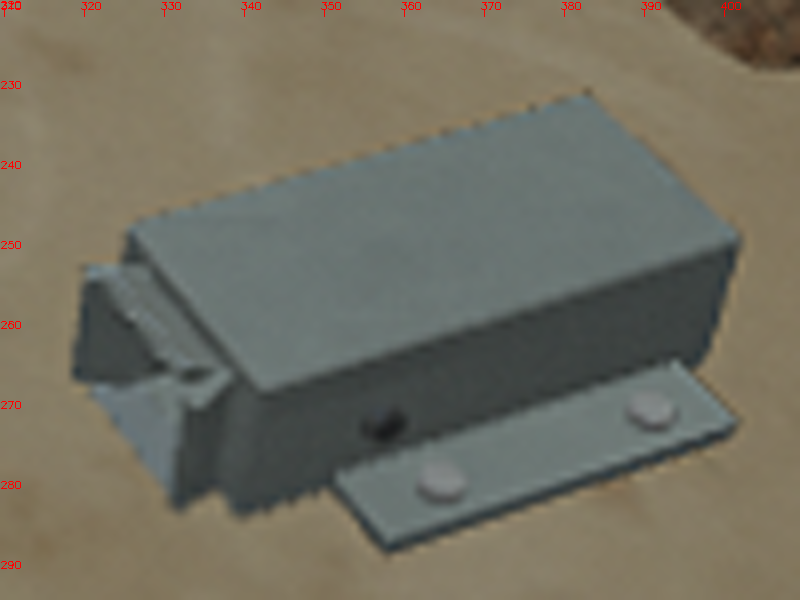

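```bash
cat > fit.py <<'E'
from h import *
from scipy.optimize import least_squares
def fit(top,side,L,W,H,x0):
    def P(p,L):
        c,s=np.cos(p[2]),np.sin(p[2]); q=np.array([[0,W/2,H],[0,-W/2,H],[L,-W/2,H],[L,W/2,H]])
        return np.c_[p[0]+c*q[:,0]-s*q[:,1],p[1]+s*q[:,0]+c*q[:,1],q[:,2]]
    res={}
    for name,sel in (("both",(1,1)),("top",(1,0)),("side",(0,1))):
        f=lambda p:np.concatenate([sel[0]*(proj("top",P(p,p[3]))-top).ravel(),sel[1]*(proj("side",P(p,p[3]))-side).ravel()])
        r=least_squares(f,[*x0,L]); print(name,r.x.round(3),"rms px",np.sqrt((r.fun**2).mean()).round(2))
        if name=="both":print(r.fun.reshape(-1,2).round(1).tolist())
if __name__=="__main__":
    print("sleeve")
    fit(np.array([[209.8,162.8],[236.2,164],[238.7,105.3],[213.2,104]]),np.array([[254,152.9],[261.6,163],[314.8,154.5],[304.5,145.1]]),150,66,56,[620,80,0])
    print("receiver")
    fit(np.array([[364.9,168.1],[388.5,167.4],[387.6,115.5],[364.5,115.9]]),np.array([[325.5,247.6],[342.6,268.5],[402,249.1],[383.3,231]]),135,60,42,[620,-320,0])
    for z in (20,22): print("tongue mouth/tip top view",at_z("top",(224.5,164.5),z).round(1),at_z("top",(224,187.5),z).round(1))
    # tip triangulation: upper edge of end face
    print(at_z("top",(219,186),22),at_z("top",(228.5,186),22))
E
python3 fit.py
```

```text
sleeve
both [ 6.25253e+02  6.87970e+01 -3.40000e-02  1.49477e+02] rms px 0.61
[[-0.1, 0.7], [-0.1, 0.7], [0.3, 0.4], [-0.3, 0.6], [0.2, -1.3], [1.1, -0.3], [0.8, 0.1], [0.3, -0.7]]
top [ 6.27074e+02  6.86870e+01 -3.30000e-02  1.48909e+02] rms px 0.12
side [ 6.22399e+02  6.66470e+01 -3.60000e-02  1.49471e+02] rms px 0.31
receiver
both [ 6.19992e+02 -3.18926e+02  1.20000e-02  1.33401e+02] rms px 0.67
[[0.5, 0.4], [0.8, 1.1], [0.7, 0.6], [0.1, 0.2], [0.1, -1.1], [0.5, -1.1], [0.8, -0.5], [-0.4, -0.8]]
top [ 6.21820e+02 -3.17656e+02  1.20000e-02  1.32611e+02] rms px 0.19
side [ 6.18153e+02 -3.20741e+02  1.10000e-02  1.33371e+02] rms px 0.25
tongue mouth/tip top view [628.4  68.3  20. ] [569.   68.6  20. ]
tongue mouth/tip top view [628.2  68.1  22. ] [568.9  68.4  22. ]
[572.5798918   81.27646352  22.        ] [572.85536309  56.89349117  22.        ]
```

Run:
```python
from h import *
print(at_z("side",(241.4,180.5),0), "tip bottom right corner")
print(at_z("side",(235.5,170.5),20),"tip top left")
print(proj("side",[[568,79,20],[574,57,0],[574,81,22]]))
# surroundings
for n,uv,z in (("vial",(275,153.5),68),("brush",(275,195),6),("brush",(274,265),6),("bone",(150,125),15)): print(n,at_z("top",uv,z))
q=bot.get_state()['qpos']
for yaw in (np.pi/2,-np.pi/2):
  for p in ([590,69,100],[540,73,100],[475,-318,100]):
    for o in ([np.pi,0,yaw],):
        print(p,yaw,solve_ik(p,o))
for y in (0,np.pi/2): print(solve_ik([540,73,100],[np.pi,0,y]))
```

```text
[575.00837213  60.21223382   0.        ] tip bottom right corner
[566.51319575  82.30439634  20.        ] tip top left
[[236.43902366 170.98262053]
 [241.44279904 181.15844169]
 [238.34667788 169.58656412]]
vial [651.67977239 -60.79590578  68.        ]
brush [551.85509683 -62.80036586   6.        ]
brush [372.05620869 -62.06181506   6.        ]
bone [730.31918407 264.97308532  15.        ]
[590, 69, 100] 1.5707963267948966 [-0.00780025  0.51965842 -0.2511899   0.799948    0.          1.56299608]
[540, 73, 100] 1.5707963267948966 [-1.11119480e-03  4.40726211e-01 -3.87331923e-01  7.42738192e-01
  0.00000000e+00  1.56968513e+00]
[475, -318, 100] 1.5707963267948966 [-0.7190588   0.48345595 -0.31441285  0.77292753  0.          0.85173753]
[590, 69, 100] -1.5707963267948966 [-0.00780025  0.51965842 -0.2511899   0.799948    0.         -1.57859657]
[540, 73, 100] -1.5707963267948966 [-1.11119480e-03  4.40726211e-01 -3.87331923e-01  7.42738192e-01
  0.00000000e+00 -1.57190752e+00]
[475, -318, 100] -1.5707963267948966 [-0.7190588   0.48345595 -0.31441285  0.77292753  0.         -2.28985513]
[-1.11119480e-03  4.40726211e-01 -3.87331923e-01  7.42738192e-01
  0.00000000e+00  3.14048146e+00]
[-1.11119480e-03  4.40726211e-01 -3.87331923e-01  7.42738192e-01
  0.00000000e+00  1.56968513e+00]
```

Run:
```python
from h import *
print("base",at_z("side",(259,95),10))
print("head tri",tri({"side":(272,30),"top":(85,88)}))
print("head low edge, z guesses",[at_z("side",(272,60),z).round() .tolist()for z in (150,250,350)])
print("top near corner",[at_z("top",(120,122),z).round().tolist() for z in (150,250,350,450)])
```

```text
base [869.36212359 678.37512608  10.        ]
head tri [746.33057089 304.57801553 328.50829971]
head low edge, z guesses [[924.0, 680.0, 150.0], [747.0, 278.0, 250.0], [570.0, -125.0, 350.0]]
top near corner [[710.0, 298.0, 150.0], [689.0, 265.0, 250.0], [668.0, 231.0, 350.0], [648.0, 198.0, 450.0]]
```

Run:
```python
from h import *
Y=np.pi-0.02
O=[np.pi,0,Y]
bot.move_ptp([480,70,190],O)
bot.movel([592,70,70],max_speed=250)
print(bot.get_state()['t'],bot.movel([592,70,5],max_speed=80,threshold=8))
s=bot.get_state();print(s['tcp_pos'],s['contact_force'],s['t'])
for n in("top","side"): cv2.imwrite(f"pics/{n}1.png",imaging.capture(n))
crop("pics/top1.png",(190,90,290,200),5,"pics/d1.png")
crop("pics/side1.png",(200,90,320,200),6,"pics/d2.png")
```

```text
3.025 False
[592.43086239  69.99467581   5.36549816] [ 0.94976167 -0.82585382 -0.48612559] 3.9917
```

View pics/d1.png

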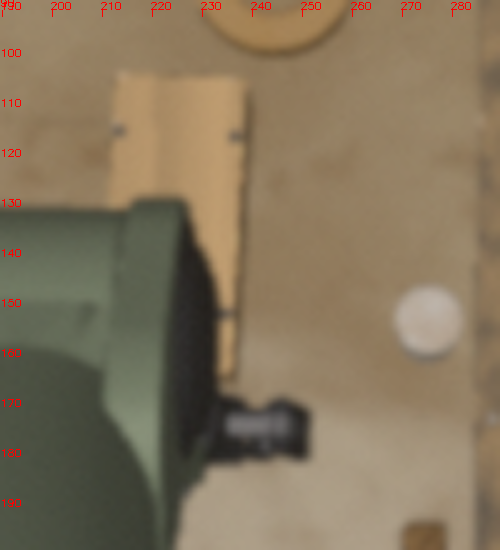

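View pics/d2.png

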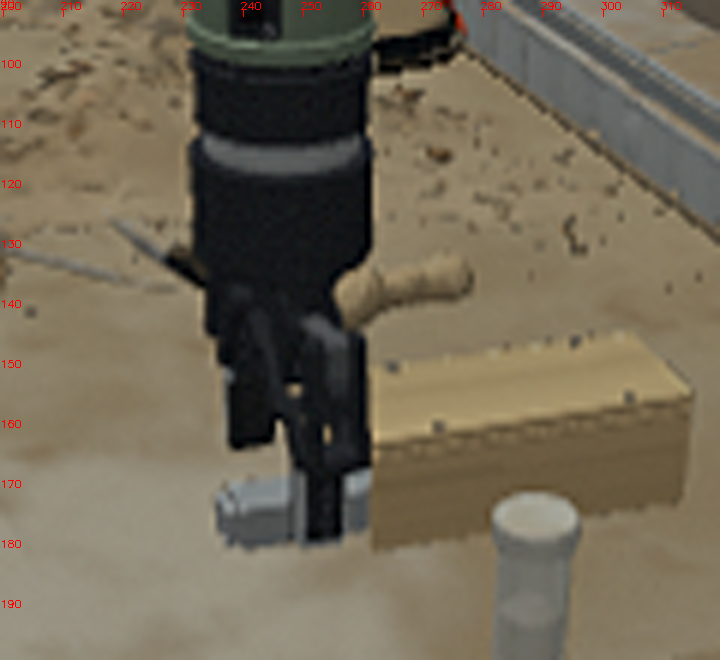

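Run:
```python
from h import *
bot.movel([592,70,1.5],max_speed=40,threshold=8)
bot.grip(0.0,60)
s=bot.get_state();print(s['tcp_pos'],s['contact_force'],s['wrist_torque'],s['opening'],s['t'])
p=s['tcp_pos'].copy(); a=-0.034
d=np.array([-np.cos(a),-np.sin(a),0])
t=np.array([592,70,2.0])+d*20
print(bot.movel(t,max_speed=50,threshold=20))
s=bot.get_state();print(s['tcp_pos'],s['contact_force'],s['wrist_torque'],s['opening'],s['t'])
for n in("top","side"): cv2.imwrite(f"pics/{n}2.png",imaging.capture(n))
crop("pics/top2.png",(190,90,290,200),5,"pics/e1.png")
crop("pics/side2.png",(200,90,320,200),6,"pics/e2.png")
```

```text
[592.30437825  69.94550443   1.79417646] [-0.34121594 -0.74293128  3.14091181] [-0.05230527  0.02652627 -0.00279783] 0.2677899517548339 4.9333
False
[570.51108327  70.79001775   1.81694203] [-2.28404078 -0.65524072  1.0689171 ] [-0.01994066  0.32874133 -0.0094576 ] 0.26602489446570543 5.4833
```

View pics/e2.png

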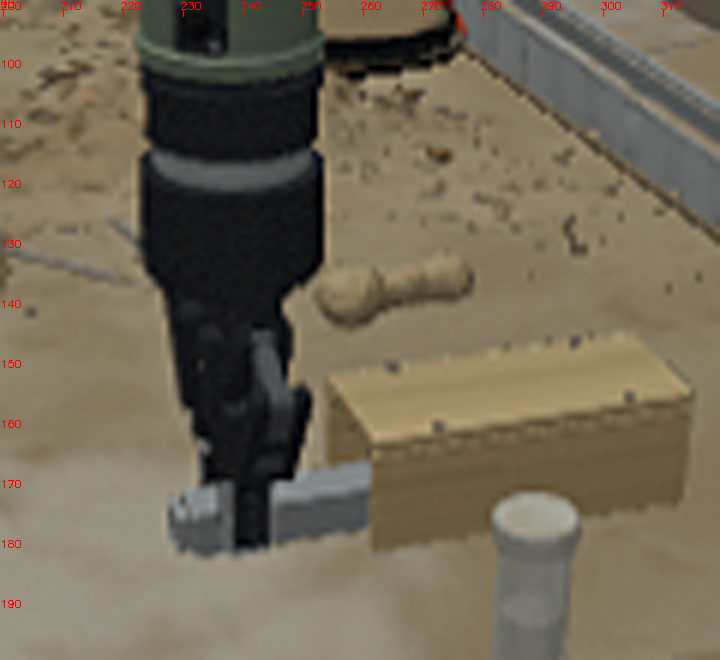

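Run:
```python
from h import *
a=-0.034
d=np.array([-np.cos(a),-np.sin(a),0])
t=np.array([592,70,2.0])+d*168
print(bot.movel(t,max_speed=80,threshold=20))
s=bot.get_state();print(s['tcp_pos'],s['contact_force'],s['wrist_torque'],s['opening'],s['t'])
bot.grip(0.75)
bot.movel(t+[0,0,90],max_speed=200)
bot.move_ptp([380,73,230],[np.pi,0,np.pi-0.02])
print(bot.get_state()['t'])
for n in("top","side"): cv2.imwrite(f"pics/{n}3.png",imaging.capture(n))
crop("pics/top3.png",(190,130,290,260),5,"pics/f1.png")
crop("pics/side3.png",(170,110,300,210),6,"pics/f2.png")
```

```text
False
[424.1435195   75.72598107   1.92025576] [-0.61062196 -0.61774554 -1.1411168 ] [0.08174676 0.1101823  0.01975119] 0.26517496325512635 7.5833
9.2917
```

View pics/f1.png

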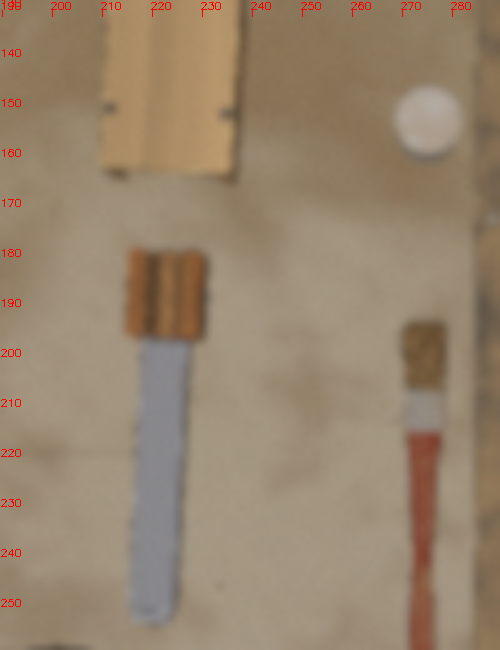

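View pics/f2.png

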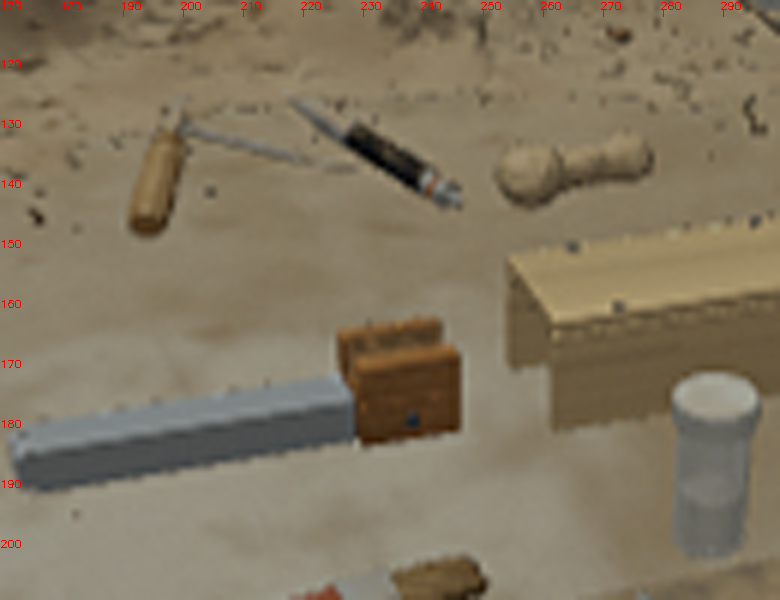

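Run:
```python
from h import *
A=at_z("top",(222.7,197.5),22);B=at_z("top",(220.2,249.5),22);T=at_z("top",(220.2,253.8),20)
print(A,B,T,"slope",(A-B)[1]/(A-B)[0])
print("saddle front edge z40",at_z("top",(222.5,197),40), "rear",at_z("top",(223.5,179.5),40))
print("side: saddle near bottom corners",at_z("side",(170+358/6-.5,110+445/6-.5),0),at_z("side",(170+460/6-.5,110+432/6-.5),0))
print("side tip bottom near",at_z("side",(170+32/6-.5,110+490/6-.5),0))
```

```text
[543.18569538  71.2469448   22.        ] [410.99129476  75.20445737  22.        ] [399.98937294  75.21061827  20.        ] slope -0.02993706655776163
saddle front edge z40 [543.74926057  69.96016432  40.        ] rear [588.01593056  68.22962354  40.        ]
side: saddle near bottom corners [540.09935963  55.98622387   0.        ] [5.84980607e+02 5.11237786e+01 5.68434189e-14]
side tip bottom near [ 4.01783799e+02  6.83166217e+01 -5.68434189e-14]
```

Run:
```python
from h import *
O=[np.pi,0,np.pi-0.025]
bot.move_ptp([518.5,73,110],O)
bot.movel([518.5,73,12],max_speed=150,threshold=8)
print(bot.movel([518.5,73,1.7],max_speed=50,threshold=8))
bot.grip(0.0,80)
s=bot.get_state();print(s['tcp_pos'],s['contact_force'],s['wrist_torque'],s['opening'],s['t'])
bot.movel([518.5,73,150],max_speed=150)
s=bot.get_state();print(s['tcp_pos'],s['contact_force'],s['wrist_torque'],s['opening'],s['t'])
bot.move_ptp([440,-319,150],[np.pi,0,0.012])
s=bot.get_state();print(s['qpos'],s['tcp_pos'],s['orientation'],s['t'])
for n in("top","side"): cv2.imwrite(f"pics/{n}4.png",imaging.capture(n))
crop("pics/side4.png",(230,150,400,290),4.5,"pics/g2.png")
crop("pics/top4.png",(300,90,430,260),3.5,"pics/g1.png")
```

```text
False
[518.70353189  72.96091885   2.12585867] [-0.95400595  0.20219724  5.97836408] [-0.0119754   0.25760779 -0.00624598] 0.2588604903799378 11.7583
[517.69525693  72.9922596  149.02819028] [-0.48974157 -1.25573195 -2.74615867] [-0.00552985 -0.01871018 -0.0021861 ] 0.2612692305574085 12.9
[-7.62461621e-01  3.82813383e-01 -3.31725032e-01  8.56688191e-01
  1.99428636e-04  2.36614166e+00] [ 440.13162262 -318.52838168  149.81844601] [-3.14114903e+00  1.67657629e-04  1.29893686e-02] 14.9167
```

View pics/g2.png

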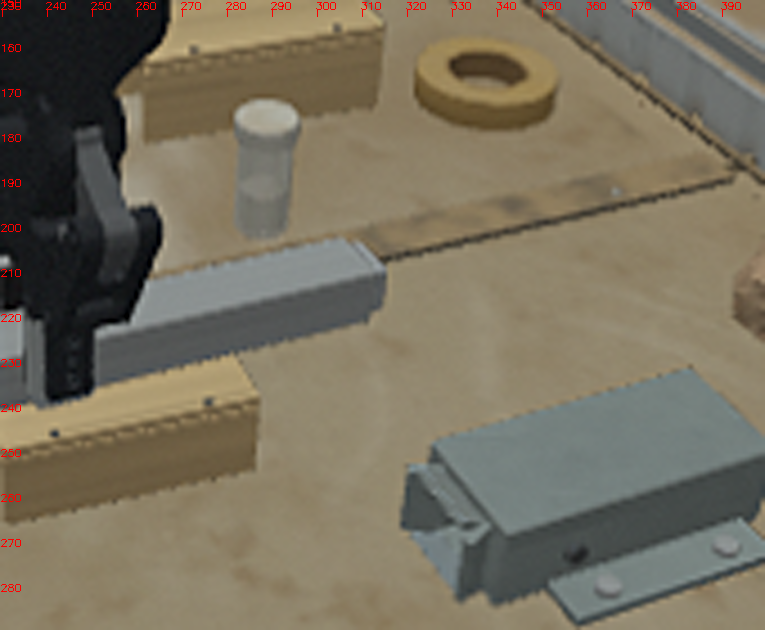

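View pics/g1.png

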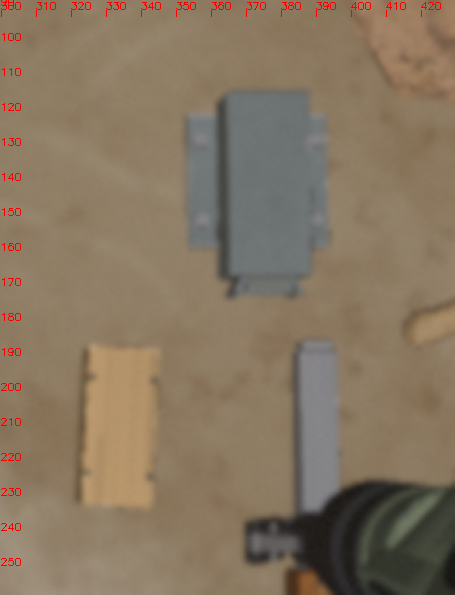

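Run:
```python
from h import *
bot.movel([440,-319,8.7],max_speed=150,threshold=10)
s=bot.get_state();print(s['tcp_pos'],s['orientation'],s['contact_force'],s['t'])
for n in("top","side"): cv2.imwrite(f"pics/{n}5.png",imaging.capture(n))
crop("pics/side5.png",(270,220,410,300),5.6,"pics/h2.png")
crop("pics/top5.png",(340,110,410,220),5.4,"pics/h1.png")
```

```text
[ 440.60293395 -319.52462525    9.4653383 ] [ 3.14056889e+00 -1.06121752e-03  1.20527840e-02] [ 0.74740761 -0.76594935 -2.28514736] 16.1083
```

View pics/h2.png

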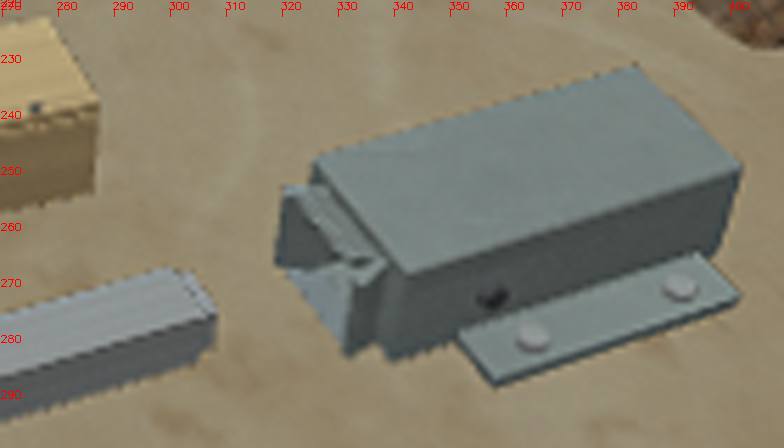

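View pics/h1.png

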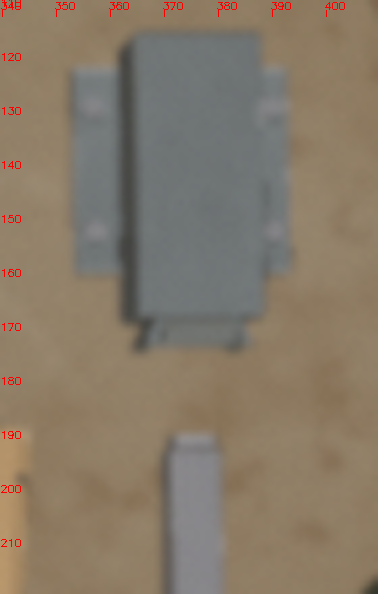

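Run:
```python
from h import *
b=at_z("top",(375.7,202.1),29.3); b2=at_z("top",(340+195.5/5.4-.5,110+570/5.4-.5),29.3);r=at_z("top",(376.35,165),42);r2=at_z("top",(376.26,120.6),42)
print("top bar",b,b2,"rec",r,r2)
for n,c in (("far",(168,267)),("near",(213,316))):
    print("side bar",n,at_z("side",(270+c[0]/5.6-.5,220+c[1]/5.6-.5),29.3))
for c in ((312,160),(406,276)): print("side rec",at_z("side",(270+c[0]/5.6-.5,220+c[1]/5.6-.5),42))
# predicted bar in robot frame
print(proj("top",[[510,-318.7,29.3]]),proj("side",[[554,-306.2,29.3],[560,-328,27.3]]))
```

```text
top bar [ 535.75879735 -317.49998077   29.3       ] [ 503.02636897 -317.3465282    29.3       ] rec [ 628.75942918 -316.54429205   42.        ] [ 741.86230319 -316.81402431   42.        ]
side bar far [ 555.88900993 -309.05094654   29.3       ]
side bar near [ 559.20601039 -333.6398623    29.3       ]
side rec [ 616.79965114 -292.50960703   42.        ]
side rec [ 616.68299967 -351.09272155   42.        ]
[[376.22724765 212.29749362]] [[297.8460666  266.40279545]
 [306.34358669 274.47367713]]
```

```bash
cat > ins.py <<'E'
from h import *
import sys
def go(x,sp,th,y0=-319,z=8.0,yaw=0.012):
    y=y0+yaw*(x-440)
    r=bot.movel([x,y,z],max_speed=sp,threshold=th)
    s=bot.get_state();print(r,s['tcp_pos'].round(2),s['orientation'].round(4),s['contact_force'].round(1),s['wrist_torque'].round(2),round(s['opening'],3),s['t'])
    return r
E
python3 - <<'E'
from ins import *
go(485,60,8)
if not go(525,40,8):
    go(545,25,8)
for n in("top","side"): cv2.imwrite(f"pics/{n}6.png",imaging.capture(n))
crop("pics/side6.png",(270,210,410,300),5.6,"pics/i2.png")
E
```

```text
False [ 484.56 -318.18    7.77] [-3.1411e+00  8.0000e-04  1.2000e-02] [ 0.7  0.3 -2.3] [-0.02  0.01 -0.02] 0.259 17.1083
False [ 524.67 -317.87    7.89] [-3.1414e+00  4.0000e-04  1.1900e-02] [-0.2  0.1 -2.2] [-0.03  0.06 -0.04] 0.265 18.2583
False [ 544.84 -317.64    7.91] [-3.1414e+00  3.0000e-04  1.2000e-02] [ 1.  -0.1 -3.5] [ 0.04  0.04 -0.01] 0.266 19.2083
```

View pics/i2.png

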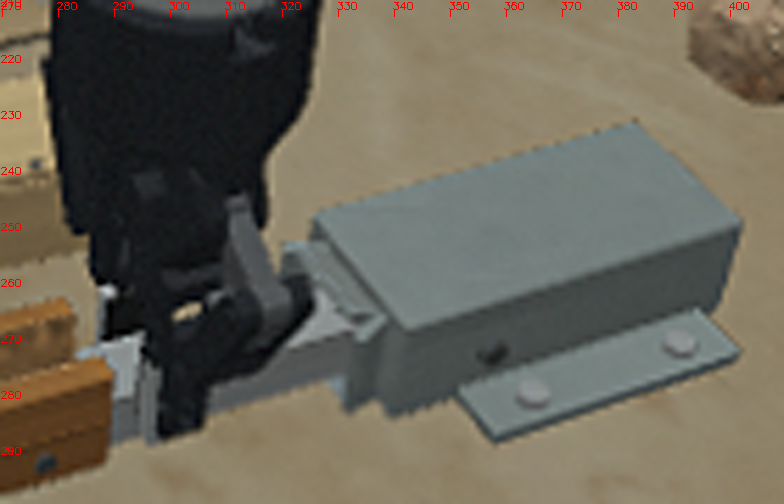

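Run:
```python
from ins import *
go(592,16,10)
for n in("top","side"): cv2.imwrite(f"pics/{n}7.png",imaging.capture(n))
crop("pics/side7.png",(270,210,410,300),5.6,"pics/j2.png")
```

```text
True [ 564.38 -317.28    7.11] [3.1415 0.0065 0.0112] [-0.5 -0.6  3.2] [-0.06 -0.18  0.05] 0.261 20.8333
```

View pics/j2.png

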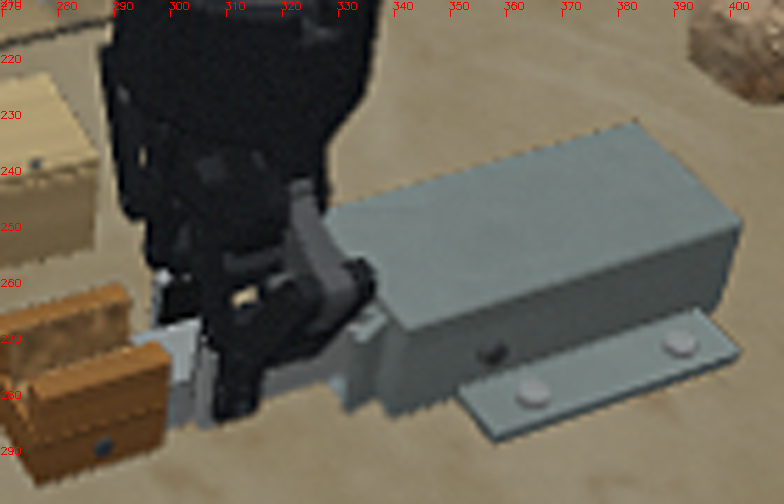

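Run:
```python
from ins import *
for x in (563.5,564.5,565.5,566.5):
    if go(x,8,15): break
```

```text
False [ 563.32 -317.29    7.67] [-3.1395  0.0091  0.0113] [ 0.7  0.1 -1.2] [-0.02 -0.38  0.05] 0.263 21.3833
False [ 563.9  -317.27    7.68] [-3.1395  0.0099  0.0112] [-1.3  0.  -1.2] [ 0.04 -0.02  0.03] 0.263 21.6583
False [ 564.52 -317.27    7.64] [-3.1396  0.0107  0.011 ] [-4.   0.2  0.5] [0.01 0.57 0.07] 0.259 21.9333
False [ 564.51 -317.26    7.54] [-3.1396  0.0125  0.0107] [-7.7 -0.5  1.1] [-0.08  1.06 -0.01] 0.263 22.2083
```

Run:
```python
from ins import *
for x in (567.5,568.5,569.5):
    if go(x,8,15): break
    if bot.get_state()['contact_force'][0]<-18: break
bot.dwell(.2); go(bot.get_state()['tcp_pos'][0],8,None)
for n in("top","side"): cv2.imwrite(f"pics/{n}8.png",imaging.capture(n))
crop("pics/side8.png",(270,210,410,300),5.6,"pics/k2.png")
```

```text
False [ 564.5  -317.2     7.42] [-3.1395  0.0145  0.0104] [-8.8 -0.2  3.6] [-0.1   1.45 -0.01] 0.259 22.4833
False [ 564.54 -317.2     7.35] [-3.1396  0.0163  0.01  ] [-12.5   0.3   3.5] [-0.09  1.87  0.01] 0.264 22.7583
False [ 564.53 -317.17    7.29] [-3.1396  0.0182  0.0097] [-15.5  -0.6   6.4] [-0.19  2.33  0.08] 0.261 23.0333
False [ 564.5  -317.4     7.84] [-3.1399  0.009   0.0114] [-2.8 -0.5 -1.9] [0.02 0.41 0.03] 0.263 24.0083
```

View pics/k2.png

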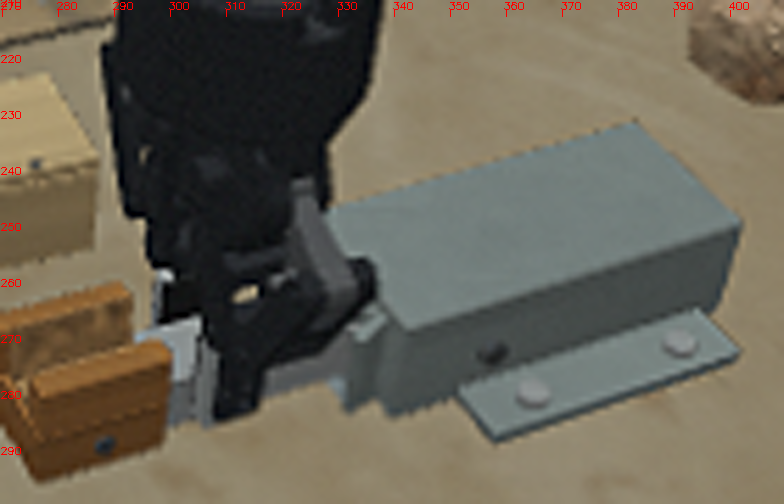

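Run:
```python
from ins import *
go(565.5,8,None,z=7.2)
bot.grip(0.6)
s=bot.get_state();print(s['tcp_pos'],s['contact_force'],s['t'])
p=s['tcp_pos']
bot.movel([564.5,-317.5,100],max_speed=120,threshold=10)
bot.move_ptp([430,-319,180],[np.pi,0,0.012])
print(bot.get_state()['t'])
for n in("top","side"): cv2.imwrite(f"pics/{n}9.png",imaging.capture(n))
crop("pics/side9.png",(270,210,410,300),5.6,"pics/l2.png")
crop("pics/top9.png",(340,110,410,220),5.4,"pics/l1.png")
```

```text
False [ 564.52 -317.39    7.25] [-3.1399  0.0106  0.0111] [-6.3  0.3  1.5] [0.09 0.86 0.04] 0.259 24.4167
[ 566.22281296 -317.69140396    7.53161171] [-0.37446251 -0.33191932 -0.84413073] 24.8083
26.4083
```

View pics/l2.png

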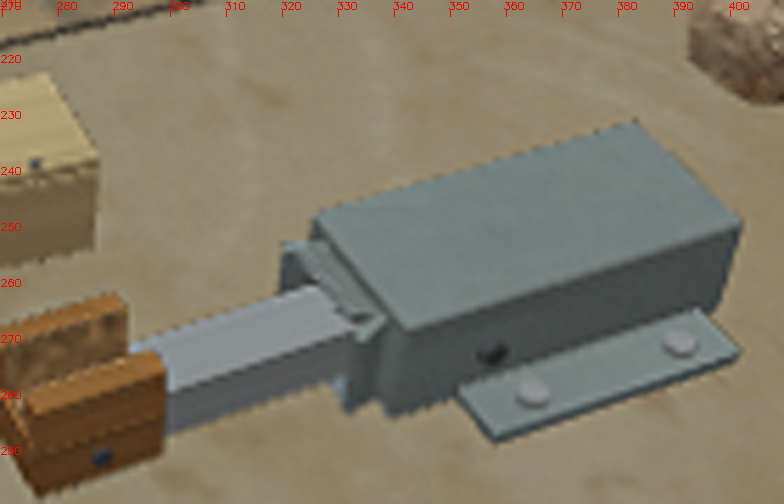

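View pics/l1.png

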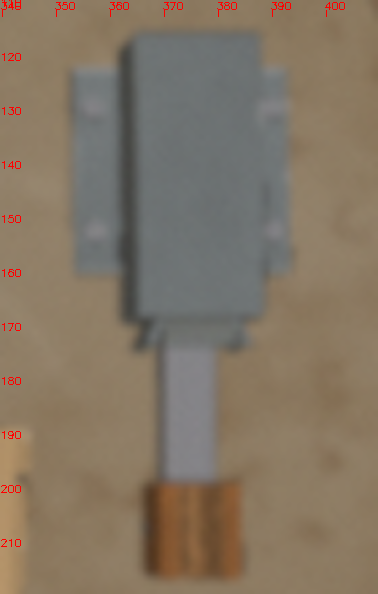

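Run:
```python
from ins import *
bot.grip(0.0,30)
go(455,150,10,z=60)
go(455,100,10,z=9)
go(474,40,8,z=9)
r=go(492,12,6,z=9)
if r:
    x=bot.get_state()['tcp_pos'][0]
    for k in (1,2,3): go(x+k,6,10,z=9)
```

```text
False [ 455.36 -319.26   60.74] [ 3.1408e+00 -8.0000e-04  1.1900e-02] [-0.2 -0.2  0.6] [-0.04 -0.04 -0.06] 0.001 28.0167
False [ 455.22 -319.08    9.38] [ 3.1413e+00 -4.0000e-04  1.1900e-02] [-0.1  0.5  0.2] [ 0.02 -0.01 -0.02] -0.002 28.675
False [ 474.01 -318.43    8.88] [-3.1415e+00  3.0000e-04  1.2300e-02] [-0.7 -0.7  0.7] [ 0.03 -0.01 -0.05] -0.003 29.3
True [ 485.46 -318.09    8.44] [-3.1414  0.0039  0.0118] [-0.   0.1 -0. ] [-0.05 -0.03  0.04] 0.002 30.3333
False [ 485.73 -318.1     8.57] [-3.1403  0.0059  0.0115] [-2.6  0.6 -0.7] [0.01 0.39 0.04] -0.002 30.775
False [ 485.83 -318.06    8.47] [-3.1405  0.0077  0.0113] [-5.3 -0.1 -0.9] [-0.06  1.07 -0.  ] 0.004 31.0917
False [ 485.87 -318.03    8.4 ] [-3.1406  0.0097  0.0109] [-8.5 -0.5  0.3] [-0.07  1.55  0.02] 0.001 31.4083
```

Run:
```python
from ins import *
go(490.3,6,12,z=9)
go(470,60,None,z=9)
go(430,120,None,z=120)
bot.dwell(.3)
for n in("top","side"):
    im=imaging.capture(n); cv2.imwrite(f"pics/{n}10.png",im); cv2.imwrite(f"pics/{n}10b.png",cv2.resize(im,(800,600)))
crop("pics/side10.png",(270,210,410,300),5.6,"pics/m2.png")
```

```text
False [ 485.95 -317.99    8.35] [-3.1408  0.0131  0.0102] [-12.3  -1.    3.4] [-0.12  2.47 -0.06] 0.003 31.8667
False [ 470.42 -318.94    9.36] [-3.1414  0.0032  0.0114] [-0.7  0.4 -0.5] [-0.02  0.03  0.03] -0.002 32.3583
False [ 429.79 -318.8   119.36] [-3.1402  0.0051  0.0118] [0.  0.4 0.9] [ 0.04 -0.04  0.  ] 0.003 33.4917
```

View pics/m2.png

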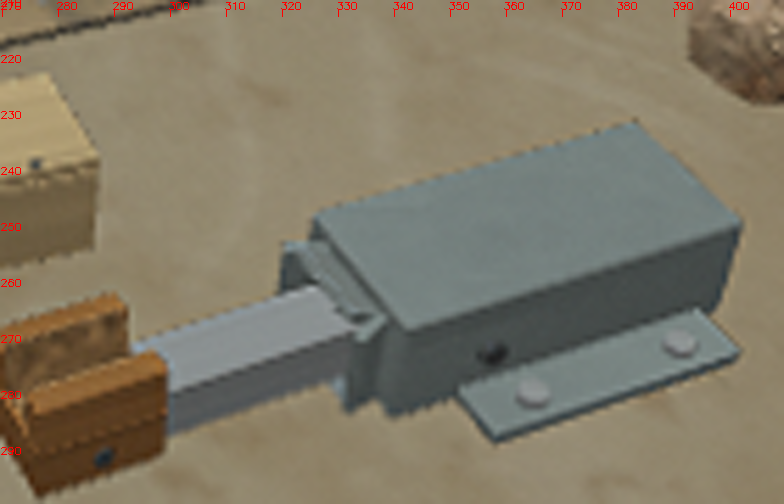

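View pics/top10b.png

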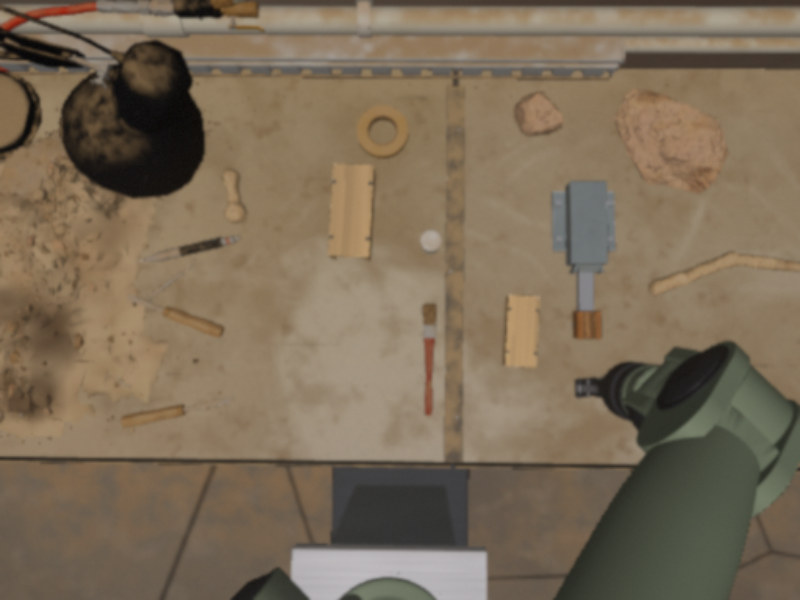

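The arm sits in the receiver with its saddle up (top view (588,325)). The bone, vial and brush are still at (234,195), (430,240) and (429,360), as at the start, and the gripper is clear.

```bash
python3 -c "
from bench import bot
print(bot.sign_off(), bot.get_state()['t'])"
```

```text
the job is handed in; nothing more can be done
the job is handed in; nothing more can be done
```

The support arm is home in the grey receiver, saddle up and released. I handed the job in with the robot's clock at about 33.5 s of the 61 s; no verdict was reported.

- **Moves:** I drew the arm out of the larger sleeve by its tongue, set it down on the bench and let go. I then took it again at the neck, turned it half round and slid the tongue in. It met the stop about 64 mm in, within the stated 58–88 mm.
- **Stop check:** Pushing up to about 15 N there gave no forward movement. After I let go, the saddle end drooped a little within the slot's play. A gentle push on the saddle's rear with closed fingers held firm up to about 12 N, so it is home; both pushes are well under the 45 N that drives the stop back.
- **Last pictures:** The gripper is clear, and the bone, vial and brush are where they started.
- **Disagreement:** The two cameras differed by about 2–4 mm on the positions of both boxes. I lined the tongue up using the robot's own readings and how the bar looked next to the receiver, and side forces while sliding in stayed under about 1 N.

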